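# Clear the carver's bench into its trays

## Task

Clear the carver's bench by sorting what lies loose on it: both palm gouges into the blue-lined tray, both carved rosettes into the black tray with their carved faces up, and the red pencil into the yellow tray. Everything should end lying flat on its tray's floor, nothing on top of anything else or propped on a rim; set each piece down rather than dropping it. Leave the mallet and the wax tin where they stand.

Things in the scene. Friction and masses are not known exactly. Their poses are not given: they have to be found in the camera images.
- gouge_amber_center (a point): Palm gouge, lying: amber-orange handle 75 x 24 x 22 mm high, rounded edges, then a brass ferrule and steel blade; 120 mm overall, about 70 g. Point: centre of the handle, 11 mm above the underside. x runs to the cutting edge (at the start away from the robot within 0.7 rad): handle x -37.5 to +37.5, blade tip x +83 mm. z up. Grip across the handle (24 mm, along y). For the blue-lined tray.
- gouge_green_center (a point): Palm gouge, lying: green handle 75 x 24 x 22 mm high, rounded edges, then a brass ferrule and steel blade; 120 mm overall, about 70 g. Point: centre of the handle, 11 mm above the underside. x runs to the cutting edge (at the start away from the robot within 0.7 rad): handle x -37.5 to +37.5, blade tip x +83 mm. z up. Grip across the handle (24 mm, along y). For the blue-lined tray.
- rosette_gold_center (a point): Carved round rosette ornament, gilded, gold all over: disc 44 mm across, 18 mm thick, with a ring of eight petal bumps (4 mm high) and a centre bead on its upper face; 40 g nominal. This point is the centre of the disc, 9 mm above its underside; z points out of the carved face (up). Belongs in the black tray.
- rosette_white_center (a point): Carved round rosette ornament, white all over: disc 44 mm across, 18 mm thick, with a ring of eight petal bumps (4 mm high) and a centre bead on its upper face; 40 g nominal. This point is the centre of the disc, 9 mm above its underside; z points out of the carved face (up). Belongs in the black tray.
- pencil_center (a point): Flat red carpenter's pencil, lying: 14 mm wide, 8 mm high, 110 mm long, red body, pale sharpened end with black lead; about 15 g. Point: its middle, 4 mm above the underside. x runs along it to the lead (at the start away from the robot within 0.7 rad), ends at x -55 and +55 mm; y across the 14 mm width, z up. For the yellow tray.
- tray_blue: Fixed shallow open tray, pale wood with a dark blue lining. Outside 155 (x) x 180 (y) x 25 mm high, walls and floor 5 mm thick, inside 145 (x) x 170 (y) mm. Origin: centre of its underside on the bench; the inner floor is at z +5 mm, rim at z +25 mm. For the two gouges.
- tray_black: Fixed shallow open tray, dark steel with a black floor. Outside 155 (x) x 180 (y) x 25 mm high, walls and floor 5 mm thick, inside 145 (x) x 170 (y) mm. Origin: centre of its underside on the bench; the inner floor is at z +5 mm, rim at z +25 mm. For the two rosettes.
- tray_yellow: Fixed shallow open tray, yellow plastic. Outside 155 (x) x 180 (y) x 25 mm high, walls and floor 5 mm thick, inside 145 (x) x 170 (y) mm. Origin: centre of its underside on the bench; the inner floor is at z +5 mm, rim at z +25 mm. For the pencil.
- mallet: Bystander: wooden carver's mallet standing on its head beyond the left end of the tray row; head up to 90 mm across and 115 mm high, handle up to 235 mm high. Origin: centre of its underside. Leave it alone.
- wax_tin: Bystander: closed tin, 72 mm across, 70 mm high, standing beyond the right end of the tray row. Origin: centre of its underside. Leave it alone.

How it is judged:
By the outcome, as a careful person would: the job done as asked, in the order asked, and still so for the second after the job is handed in, with the robot touching nothing.
It also fails if it takes over 102 s, if anything falls off the work surface, if the arm or the gripper's body presses on something with over 40 N, if the wrist force passes 120 N, or if a joint passes its speed limit or range.

## Robot

A 6-joint arm with a two-finger parallel gripper is mounted at the origin on the work surface. World frame = base frame: x ahead of the robot, y to its left, z up, the work surface at z = 0. Lengths are in m, angles in rad, forces in N, time in s.
With the tool pointing down it reaches from about 0.375 to 0.975 m from the base axis. Payload 3.8 kg.
Tool frame: the origin (TCP) lies at the very end of the fingers, on their centre line; the grasp point (between the pads) lies 19 mm behind it; z points along the fingers, y is the line along which they close (so a half turn about z gives the same grasp; the last joint's range is limited). The gripper opens to 88 mm and grips with 3 to 60 N. Pads are 18 mm wide; open, the fingers measure 123 mm over their backs; the gripper's body (75 mm by 187 mm) begins 45 mm behind the grasp point.
Start: joints at [-1.167, 0.264, 1.604, -0, 1.274, -0.037], TCP at [0.288, -0.61, 0.239] pointing down, gripper open.
Joint ranges: [-2.63, 2.63], [-0.94, 2.18], [0.31, 2.57], [-1.31, 4.45], [0, 2.66], [-2.55, 2.55]. Speed limits (rad/s): [2.57, 2.57, 3.14, 3.14, 3.14, 3.14].

## Interface

Orientations are given as a unit quaternion [x, y, z, w].
In Python, from workcell import robot gives the robot as it stands. The module is installed in compiled form; this text tells all that it offers.
- The arm moves only by the tool play_rows, never from a script. Its argument "targets" is a list of rows, each a list of 3 entries, a list of its own where there are three numbers: the turn, a rotation vector about the tool's x, y, z in degrees, then the shift along the tool's x, y, z in m, then the finger opening in m, from 0 to 0.0881. In form: [[[rx, ry, rz], [dx, dy, dz], gripper], ...]. A call has 1 to 8 rows; each row shifts and turns the commanded pose from where the row before left it, along the tool's axes as they then stand; what a row does not reach is not made up. A row lasts 1/10 s, in which the tool goes at most 50 mm and 8.59 degrees, less where a joint would pass 70% of its speed; a pose out of reach is approached as far as the arm can. A call is refused whole if a number of a shift passes 0.05 or a number of a turn 8.59, either way. A call with a gripper value outside its range is refused whole. The fingers move at their own pace and stop on an object; "squeeze" is the grip in N (left out, the last holds). Time passes only in rows, so rows that do not move let the fingers close. It gives the time, the measured TCP pose, the force, the opening and the grip force at its end, in the units of the state.
- robot.read_state(): the state, without advancing time (a new reading comes with each control period).
- robot.get_image(name): name is "scene" or "side" or "wrist"; returns a dict with "img" (400x640x3 uint8, red, green, blue), "range_z" (400x640 float32, m along the optical axis (not along the pixel's ray), 0 where there is no reading), "camera_matrix" (3x3 intrinsics, pixels), "view" (4x4, takes a point from world to camera coordinates); the wrist camera has in their place "mount" (4x4, takes a point from camera to tool coordinates, whose origin is the TCP and whose axes are the flange's). Camera axes: x right, y down, z forward; pixel columns grow to the right and rows downward; lengths in m; the calibration is good to about 2 mm. A picture is of the moment at which its call begins: read the wrist's pose just before it.
- robot.job_done(): hands the job in; it is judged then, once.
Trained networks look in a picture, given as the dict that the camera call returned (one of the last four; its "shot" number tells which), for a name from the list of things; names that differ only in an ending like _2 or _b are one class to them, and where a whole thing is asked for, a point or a joint stands for the part that bears it (a point fixed in the world has none). Each returns a list of dicts, best first, with "confidence" (0 to 1); they miss things now and then, are a little off and sometimes report something else, mostly with a low value. They report only what shows in the picture. A call takes as long as a camera call.
- robot.masks_of(picture, target): "region" (400x640 bool, what is visible of it) and "position" ([column, row] in pixels, amid what is visible of it).
The state is a dict: "time_s": time; "qpos": joint angles; "dq": joint speeds; "joint_efforts": joint torques, N m; "ee_pos": TCP position; "eef_rot": TCP orientation; "wrist_force": force on the tool from outside, world axes, zero at the start; "ft_torque": the same for the moment, N m; "finger_gap": finger opening in m; "grip_force": force on a finger pad.
Only numpy, scipy, OpenCV 4.12 (cv2) and the standard library are available. Lean on these libraries where they do the work, as an engineer would, in place of code of your own. Each camera call takes 0.05 s, during which the arm holds its last target. There are 200 camera calls.

## Working session

There is one attempt and no reset: what is moved stays moved. The work goes in short steps, Python scripts to look and compute and a tool call to move; the robot and the scene stay as the last step left them, time stands still between calls to the robot, and variables do not carry over. Pictures are saved under pics/ and viewed, at most 14 in all, crops included, and the job is handed in when it is done.

Besides the shell and the picture viewer there is one more tool, called after "Request:" in YAML: its name, and indented under it one key for each argument. play_rows: Moves the arm, as the interface text tells. Its arguments: {"type":"object","properties":{"targets":{"type":"array","items":{"type":"array"}},"squeeze":{"type":"number"}},"required":["targets"]}

```bash
mkdir -p pics; cat > h.py <<'E'
import numpy as np, cv2
from workcell import robot
from scipy.spatial.transform import Rotation as R
def T_wc(p, st=None):
    if "view" in p: return np.linalg.inv(p["view"])
    M=np.eye(4); M[:3,:3]=R.from_quat(st["eef_rot"]).as_matrix(); M[:3,3]=st["ee_pos"]
    return M@p["mount"]
def cloud(p,T):
    z=p["range_z"]; K=p["camera_matrix"]; v,u=np.mgrid[:400,:640]
    c=np.stack([(u-K[0,2])/K[0,0]*z,(v-K[1,2])/K[1,1]*z,z,np.ones_like(z)],-1)
    return (c@T.T)[...,:3]
def snap(name):
    st=robot.read_state(); p=robot.get_image(name); return p,cloud(p,T_wc(p,st)),st
NAMES=["gouge_amber_center","gouge_green_center","rosette_gold_center","rosette_white_center","pencil_center","tray_blue","tray_black","tray_yellow","mallet","wax_tin"]
def measure(p,C,names=NAMES):
    for n in names:
        for m in robot.masks_of(p,n)[:2]:
            if m["confidence"]<.3: continue
            r=cv2.erode(m["region"].astype(np.uint8),np.ones((3,3)))>0
            r&=p["range_z"]>0
            q=C[r]
            if len(q)<8: print(n,"few",m["position"]);continue
            (cx,cy),(w,h),a=cv2.minAreaRect((q[:,:2]*1000).astype(np.float32))
            e=np.linalg.eigh(np.cov(q[:,:2].T))[1][:,1]; e=e*np.sign(e[0])
            print(n,round(m["confidence"],2),np.round(m["position"]),"rect",np.round([cx,cy,w,h,a],1),"mean",np.round(q.mean(0),3),"z5/50/98",np.round(np.percentile(q[:,2],[5,50,98]),4),"ax",round(np.arctan2(e[1],e[0]),3),len(q))
E
python3 - <<'E'
from h import *
print(robot.read_state())
for n in ["scene","side","wrist"]:
    p,C,s=snap(n); cv2.imwrite(f"pics/{n}0.png",p["img"][...,::-1]); print(n); print(np.round(T_wc(p,s),3).tolist())
    measure(p,C)
E
```

```text
{'time_s': 0.0, 'qpos': array([-1.16691519e+00,  2.64759786e-01,  1.60535294e+00, -3.61906150e-05,
        1.27372219e+00, -3.69111203e-02]), 'dq': array([ 0.00149014, -0.00193849, -0.00105227,  0.0005304 , -0.0002827 ,
        0.00050239]), 'joint_efforts': array([ 1.24271439e-03, -5.02109170e+01, -3.56872380e+01,  7.30104977e-02,
        2.93643912e-02, -1.68743481e-04]), 'ee_pos': array([ 0.28769389, -0.60983353,  0.23739493]), 'eef_rot': array([ 9.75809150e-01,  2.18621238e-01, -2.21564785e-04, -1.09915554e-03]), 'wrist_force': array([ 0.45552092,  0.68473704, -0.09810153]), 'ft_torque': array([0.00175845, 0.06555134, 0.00279716]), 'grip_force': 0.0, 'finger_gap': 0.08796764345479999}
scene
[[0.311, 0.744, -0.592, 1.147], [0.95, -0.253, 0.181, -0.192], [-0.015, -0.619, -0.786, 0.88], [0.0, 0.0, 0.0, 1.0]]
gouge_amber_center 0.8 [262. 193.] rect [ 436.1 -142.3   18.2  109.5   71.3] mean [ 0.429 -0.14   0.021] z5/50/98 [0.0139 0.0218 0.0263] ax -0.344 161
gouge_green_center 0.5 [307. 187.] rect [447.1 -28.1  20.5 105.5  34.2] mean [ 0.443 -0.02   0.02 ] z5/50/98 [0.0127 0.0211 0.02
[... 2425 characters left out ...]
x -1.444 1282
tray_yellow 0.98 [275. 210.] rect [644.2   5.9 152.2 188.5   4.1] mean [0.647 0.009 0.01 ] z5/50/98 [0.0045 0.0069 0.0259] ax -1.451 2090
mallet 0.62 [227. 301.] rect [590.5 460.6  83.   73.5  33.2] mean [0.583 0.474 0.107] z5/50/98 [0.0209 0.1112 0.2274] ax 0.505 3817
wax_tin 0.7 [319. 140.] rect [ 634.5 -448.7   56.8   61.6   42.2] mean [ 0.629 -0.437  0.046] z5/50/98 [0.0139 0.047  0.0719] ax 0.177 310
wrist
[[0.427, -0.874, -0.234, 0.347], [-0.904, -0.412, -0.11, -0.582], [-0.0, 0.259, -0.966, 0.385], [0.0, 0.0, 0.0, 1.0]]
rosette_gold_center 0.72 [113.  14.] rect [ 356.4 -319.    33.4   41.6   32.6] mean [ 0.357 -0.322  0.018] z5/50/98 [0.0071 0.0187 0.0237] ax -1.134 1253
```

View pics/scene0.png

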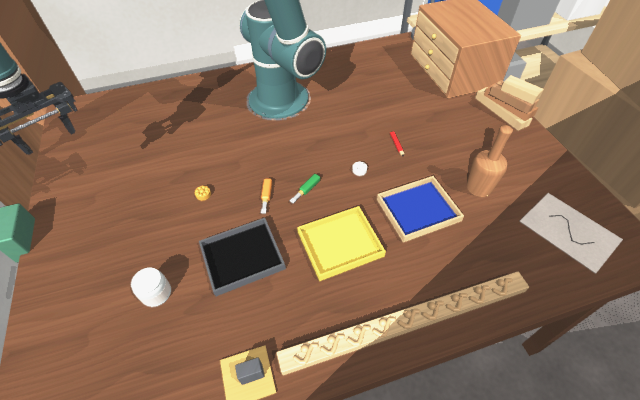

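View pics/side0.png

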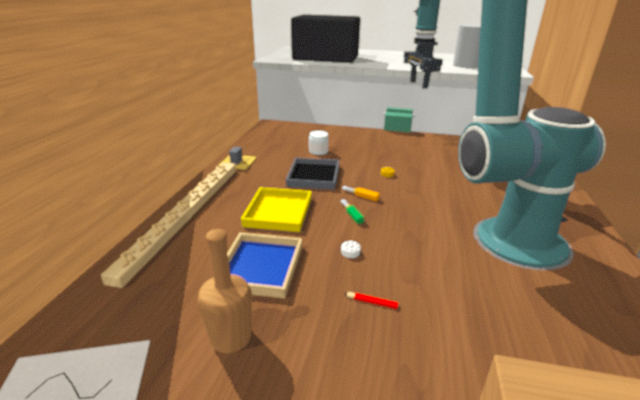

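```bash
cat >> h.py <<'E'
def yaw_of(st):
    x=R.from_quat(st["eef_rot"]).as_matrix()[:,0]; return np.arctan2(x[1],x[0])
def plan(way, st=None, step=.04):
    """way: [(x,y,z,yaw)]: turn on the spot, then shift; yaw in rad"""
    st=st or robot.read_state(); p=np.array(st["ee_pos"]); a=yaw_of(st)
    for x,y,z,w in way:
        d=np.degrees((w-a+np.pi)%(2*np.pi)-np.pi) if abs(w-a)>np.pi+.3 else np.degrees(w-a)
        n=int(np.ceil(abs(d)/8.4)); 
        if n and abs(d)>.4: print(f"turn {n} x rz {-d/n:.2f}")
        a=w; g=np.array([x,y,z])-p
        t=np.array([np.cos(w)*g[0]+np.sin(w)*g[1], np.sin(w)*g[0]-np.cos(w)*g[1], -g[2]])
        m=max(1,int(np.ceil(np.abs(t).max()/step))); print(f"shift {m} x",np.round(t/m,4).tolist()); p=np.array([x,y,z])
E
python3 -c "
from h import *
p=robot.get_image('wrist');print(p['camera_matrix'].round(0).tolist())
plan([(.44,-.08,.24,-.36)])"
```

```text
[[290.0, 0.0, 320.0], [0.0, 290.0, 204.0], [0.0, 0.0, 1.0]]
turn 6 x rz 7.65
shift 14 x [-0.0032, -0.0393, -0.0001]
```

Request:
play_rows:
  targets:
    - [[0,0,7.65],[0,0,0],0.06]
    - [[0,0,7.65],[0,0,0],0.06]
    - [[0,0,7.65],[0,0,0],0.06]
    - [[0,0,7.65],[0,0,0],0.06]
    - [[0,0,7.65],[0,0,0],0.06]
    - [[0,0,7.65],[0,0,0],0.06]
    - [[0,0,0],[-0.003,-0.039,0],0.06]
    - [[0,0,0],[-0.003,-0.039,0],0.06]
  squeeze: 20

```text
time_s: 2.5
ee_pos: [0.3097, -0.5352, 0.2383]
eef_rot: [0.984, -0.18, -0.0, -0.0]
wrist_force: [-0.1, 1.2, 0.9]
finger_gap: 0.0596
grip_force: 0.0
```

Request:
play_rows:
  targets:
    - [[0,0,0],[-0.003,-0.039,0],0.06]
    - [[0,0,0],[-0.003,-0.039,0],0.06]
    - [[0,0,0],[-0.003,-0.039,0],0.06]
    - [[0,0,0],[-0.003,-0.039,0],0.06]
    - [[0,0,0],[-0.003,-0.039,0],0.06]
    - [[0,0,0],[-0.003,-0.039,0],0.06]
    - [[0,0,0],[-0.003,-0.039,0],0.06]
    - [[0,0,0],[-0.003,-0.039,0],0.06]

```text
time_s: 3.3
ee_pos: [0.3976, -0.2335, 0.239]
eef_rot: [0.984, -0.179, 0.0, 0.0]
wrist_force: [-0.1, -0.3, 0.8]
finger_gap: 0.06
grip_force: 0.0
```

Request:
play_rows:
  targets:
    - [[0,0,0],[-0.003,-0.039,0],0.06]
    - [[0,0,0],[-0.003,-0.039,0],0.06]
    - [[0,0,0],[-0.003,-0.039,0],0.06]
    - [[0,0,0],[-0.003,-0.039,0],0.06]
    - [[0,0,0],[0,0,0],0.06]
    - [[0,0,0],[0,0,0],0.06]

```text
time_s: 3.9
ee_pos: [0.4413, -0.0842, 0.2389]
eef_rot: [0.984, -0.178, 0.0, 0.0]
wrist_force: [-0.3, 0.5, 0.1]
finger_gap: 0.06
grip_force: 0.0
```

```bash
python3 - <<'E'
from h import *
p,C,s=snap("wrist"); print(s["ee_pos"],yaw_of(s),s["time_s"]); cv2.imwrite("pics/w1.png",p["img"][...,::-1])
measure(p,C)
E
```

```text
[ 0.44128232 -0.08423415  0.23889094] -0.3575705700865764 3.9
gouge_amber_center 0.77 [368. 176.] rect [ 432.  -143.6   21.6  115.4   71.4] mean [ 0.426 -0.141  0.02 ] z5/50/98 [0.0132 0.0212 0.0234] ax -0.347 1220
gouge_green_center 0.61 [278. 199.] rect [443.4 -31.8  21.  114.5  34.7] mean [ 0.439 -0.026  0.02 ] z5/50/98 [0.0132 0.0214 0.0234] ax -0.98 1077
gouge_green_center 0.6 [400.  32.] rect [ 581.5 -247.7  116.4  181.     5.2] mean [ 0.565 -0.236  0.008] z5/50/98 [0.0043 0.0058 0.0258] ax 1.353 11229
rosette_gold_center 0.82 [507. 173.] rect [ 361.6 -312.5   40.3   40.4   20.1] mean [ 0.363 -0.311  0.019] z5/50/98 [0.0109 0.0192 0.0236] ax 0.987 931
rosette_white_center 0.45 [168. 239.] rect [433.3 138.3  26.    6.7  60.3] mean [0.433 0.137 0.014] z5/50/98 [0.0064 0.0162 0.02  ] ax 1.058 119
pencil_center 0.37 [366. 175.] rect [ 432.  -143.6   21.4  115.4   71.3] mean [ 0.426 -0.141  0.02 ] z5/50/98 [0.0132 0.0212 0.0234] ax -0.347 1226
tray_blue 0.98 [ 44. 141.] rect [608.9 245.9 154.9 179.    3.4] mean [0.606 0.225 0.009] z5/50/98 [0.0044 0.006  0.0257] ax -0.813 13787
tray_black 0.8 [400.  34.] rect [ 581.  -248.1  115.3  182.1    4.8] mean [ 0.565 -0.236  0.008] z5/50/98 [0.0043 0.0058 0.0258] ax 1.357 11201
tray_yellow 0.91 [181.  56.] rect [643.7   4.6 155.7 179.1   4.1] mean [0.635 0.017 0.008] z5/50/98 [0.0043 0.0058 0.0256] ax 1.186 18757
```

View pics/w1.png

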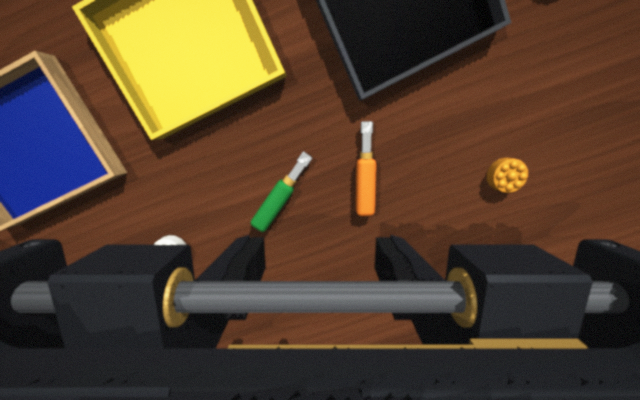

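```bash
cat >> h.py <<'E'
def handle(p,C,n):
    m=robot.masks_of(p,n)[0]; hsv=cv2.cvtColor(p["img"],cv2.COLOR_RGB2HSV)
    r=m["region"]&(hsv[...,1]>150)&(p["range_z"]>0); r=cv2.erode(r.astype(np.uint8),np.ones((3,3)))>0
    q=C[r]; q=q[q[:,2]>.018 if "gouge" in n else q[:,2]>.005]; (cx,cy),(w,h),a=cv2.minAreaRect((q[:,:2]*1000).astype(np.float32))
    e=np.linalg.eigh(np.cov(q[:,:2].T))[1][:,1]; e=e*np.sign(e[0])
    print(n,np.round([cx,cy,w,h,a],1),q.mean(0).round(4),"top",np.percentile(q[:,2],90).round(4),"ax",np.arctan2(e[1],e[0]).round(3))
E
python3 - <<'E'
from h import *
p,C,s=snap("wrist")
for n in NAMES[:2]: handle(p,C,n)
p,C,s=snap("scene")
for n in NAMES[:2]: handle(p,C,n)
p,C,s=snap("wrist")
plan([(.413,-.137,.06,-.335),(.413,-.137,.005,-.335)])
E
```

```text
gouge_amber_center [ 413.7 -137.    21.5   76.2   71.8] [ 0.4129 -0.1369  0.0216] top 0.0228 ax -0.341
gouge_green_center [431.8 -15.8  18.4  74.8  33.5] [ 0.4305 -0.0137  0.0219] top 0.023 ax -0.987
gouge_amber_center [ 412.4 -128.1    8.7   57.3   78.5] [ 0.4083 -0.1274  0.0223] top 0.0244 ax -0.23
gouge_green_center [435.1 -13.9   0.    0.    0. ] [ 0.4351 -0.0139  0.0233] top 0.0233 ax nan
turn 1 x rz -1.44
shift 5 x [-0.0019, 0.0117, 0.0357]
shift 2 x [0.0, -0.0, 0.0275]h.py:42: RuntimeWarning: Degrees of freedom <= 0 for slice
  e=np.linalg.eigh(np.cov(q[:,:2].T))[1][:,1]; e=e*np.sign(e[0])
  c *= np.true_divide(1, fact)
  c *= np.true_divide(1, fact)
```

Request:
play_rows:
  targets:
    - [[0,0,-1.4],[-0.002,0.0115,0.035],0.06]
    - [[0,0,0],[-0.002,0.0115,0.035],0.06]
    - [[0,0,0],[-0.002,0.0115,0.035],0.06]
    - [[0,0,0],[-0.002,0.0115,0.035],0.06]
    - [[0,0,0],[-0.002,0.0115,0.035],0.06]
    - [[0,0,0],[0,0,0.03],0.06]
    - [[0,0,0],[0,0,0.02],0.06]
    - [[0,0,0],[0,0,0.007],0.06]

```text
time_s: 5.6
ee_pos: [0.4106, -0.1349, 0.0045]
eef_rot: [0.986, -0.167, -0.002, -0.0]
wrist_force: [0.0, 0.4, -0.4]
finger_gap: 0.0601
grip_force: 0.0
```

Request:
play_rows:
  targets:
    - [[0,0,0],[0,0,0],0.06]
    - [[0,0,0],[0,0,0],0.01]
    - [[0,0,0],[0,0,0],0.01]
    - [[0,0,0],[0,0,0],0.01]
    - [[0,0,0],[0,0,0],0.01]
    - [[0,0,0],[0,0,0],0.01]

```text
time_s: 6.2
ee_pos: [0.413, -0.1358, 0.0073]
eef_rot: [0.986, -0.167, 0.001, 0.0]
wrist_force: [-1.0, 0.1, 3.7]
finger_gap: 0.0237
grip_force: 20.0
```

Request:
play_rows:
  targets:
    - [[0,0,0],[0,0,-0.02],0.01]
    - [[0,0,0],[0,0,-0.035],0.01]
    - [[0,0,0],[0,0,-0.035],0.01]
    - [[0,0,-7.6],[0,0,0],0.01]
    - [[0,0,-7.6],[0,0,0],0.01]
    - [[0,0,-7.6],[0,0,0],0.01]
    - [[0,0,0],[0,0,0],0.01]

```text
time_s: 6.9
ee_pos: [0.4123, -0.1355, 0.0967]
eef_rot: [1.0, 0.031, -0.0, -0.0]
wrist_force: [-0.0, -0.5, 0.4]
finger_gap: 0.024
grip_force: 20.0
```

```bash
python3 - <<'E'
from h import *
p,C,s=snap("wrist"); print(s["finger_gap"],yaw_of(s)); cv2.imwrite("pics/w2.png",p["img"][...,::-1])
handle(p,C,"gouge_amber_center"); measure(p,C,["tray_blue","gouge_amber_center"])
plan([(.5906,.2041,.10,.061)])
E
```

```text
0.024025739474384186 0.062431241555196255
gouge_amber_center [ 413.7 -135.5   79.8   22.5    3.5] [ 0.4207 -0.135   0.1108] top 0.1121 ax 0.062
gouge_amber_center 0.85 [320. 217.] rect [ 432.7 -134.3  118.    22.5    3.5] mean [ 0.438 -0.134  0.108] z5/50/98 [0.1024 0.1102 0.1124] ax 0.062 6610
shift 9 x [0.0221, -0.0365, -0.0004]
```

Request:
play_rows:
  targets:
    - [[0,0,0],[0.022,-0.0365,0],0.01]
    - [[0,0,0],[0.022,-0.0365,0],0.01]
    - [[0,0,0],[0.022,-0.0365,0],0.01]
    - [[0,0,0],[0.022,-0.0365,0],0.01]
    - [[0,0,0],[0.022,-0.0365,0],0.01]
    - [[0,0,0],[0.022,-0.0365,0],0.01]
    - [[0,0,0],[0.022,-0.0365,0],0.01]
    - [[0,0,0],[0.022,-0.0365,0],0.01]

```text
time_s: 7.9
ee_pos: [0.5706, 0.1685, 0.0964]
eef_rot: [1.0, 0.03, -0.0, 0.0]
wrist_force: [0.9, -0.6, -1.7]
finger_gap: 0.0242
grip_force: 20.0
```

Request:
play_rows:
  targets:
    - [[0,0,0],[0.022,-0.0365,0],0.01]
    - [[0,0,0],[0,0,0],0.01]
    - [[0,0,0],[0,0,0],0.01]

```text
time_s: 8.2
ee_pos: [0.5895, 0.2052, 0.096]
eef_rot: [1.0, 0.031, -0.001, 0.0]
wrist_force: [-0.3, 0.5, -0.8]
finger_gap: 0.0237
grip_force: 20.0
```

```bash
python3 - <<'E'
from h import *
p,C,s=snap("wrist"); print(s["finger_gap"],yaw_of(s),s["ee_pos"]); cv2.imwrite("pics/w3.png",p["img"][...,::-1])
handle(p,C,"gouge_amber_center"); measure(p,C,["tray_blue","gouge_amber_center"])
p,C,s2=snap("side"); measure(p,C,["tray_blue","gouge_amber_center"])
E
```

```text
0.02366253785053017 0.06294409149225293 [0.58953973 0.20517697 0.09599665]
gouge_amber_center [591.2 205.   80.3  23.    3.9] [0.5985 0.2057 0.1098] top 0.1112 ax 0.071
tray_blue 0.85 [247. 150.] rect [612.9 248.6 147.3 180.5   3.6] mean [0.628 0.26  0.009] z5/50/98 [0.0046 0.0058 0.0257] ax -1.39 34638
tray_blue 0.7 [549. 152.] rect [643.6  13.3 155.  165.2   4.4] mean [0.646 0.026 0.008] z5/50/98 [0.0045 0.0058 0.0255] ax 0.662 36605
gouge_amber_center 0.79 [322. 216.] rect [610.  206.2 117.9  23.2   3.5] mean [0.615 0.207 0.107] z5/50/98 [0.1015 0.1093 0.1116] ax 0.062 6731
tray_blue 0.78 [266. 261.] rect [609.8 250.3 153.  181.5   3.4] mean [0.604 0.239 0.009] z5/50/98 [0.0043 0.0062 0.0259] ax -1.027 3266
gouge_amber_center 0.82 [278. 221.] rect [608.6 211.  114.9  18.8   4.7] mean [0.594 0.212 0.104] z5/50/98 [0.097  0.1035 0.1118] ax 0.008 187
```

View pics/w3.png

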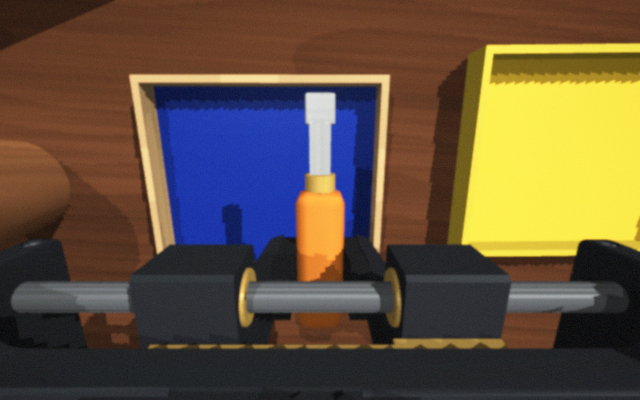

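Request:
play_rows:
  targets:
    - [[0,0,0],[0,0,0.03],0.01]
    - [[0,0,0],[0,0,0.025],0.01]
    - [[0,0,0],[0,0,0.015],0.01]
    - [[0,0,0],[0,0,0.008],0.01]
    - [[0,0,0],[0,0,0.003],0.01]
    - [[0,0,0],[0,0,0.001],0.01]
    - [[0,0,0],[0,0,0],0.01]
    - [[0,0,0],[0,0,0],0.01]

```text
time_s: 9.35
ee_pos: [0.5907, 0.2049, 0.0158]
eef_rot: [1.0, 0.031, 0.001, -0.0]
wrist_force: [0.0, -1.2, -0.3]
finger_gap: 0.0242
grip_force: 20.0
```

Request:
play_rows:
  targets:
    - [[0,0,0],[0,0,0.0015],0.01]
    - [[0,0,0],[0,0,0.001],0.01]
    - [[0,0,0],[0,0,0],0.01]
    - [[0,0,0],[0,0,0],0.01]

```text
time_s: 9.75
ee_pos: [0.5899, 0.2047, 0.0124]
eef_rot: [1.0, 0.031, 0.0, -0.0]
wrist_force: [1.1, 0.5, 0.2]
finger_gap: 0.0239
grip_force: 20.0
```

Request:
play_rows:
  targets:
    - [[0,0,0],[0,0,0.001],0.01]
    - [[0,0,0],[0,0,0],0.01]
    - [[0,0,0],[0,0,0],0.01]

```text
time_s: 10.05
ee_pos: [0.5899, 0.2047, 0.0123]
eef_rot: [1.0, 0.031, 0.0, -0.0]
wrist_force: [-3.2, -0.8, 6.2]
finger_gap: 0.0238
grip_force: 20.0
```

Request:
play_rows:
  targets:
    - [[0,0,0],[0,0,0],0.04]
    - [[0,0,0],[0,0,0],0.04]
    - [[0,0,0],[0,0,0],0.04]
    - [[0,0,0],[0,0,-0.015],0.04]
    - [[0,0,0],[0,0,-0.03],0.04]
    - [[0,0,0],[0,0,-0.04],0.04]
    - [[0,0,0],[0,0,-0.04],0.06]
    - [[0,0,0],[0,0,-0.04],0.06]

```text
time_s: 10.85
ee_pos: [0.5897, 0.2045, 0.1788]
eef_rot: [1.0, 0.031, 0.0, -0.0]
wrist_force: [-0.1, 1.0, -0.1]
finger_gap: 0.0541
grip_force: 0.0
```

```bash
python3 - <<'E'
from h import *
p,C,s=snap("wrist"); print(s["ee_pos"],s["finger_gap"])
measure(p,C,["tray_blue","gouge_amber_center","rosette_white_center","pencil_center"]); handle(p,C,"gouge_amber_center")
plan([(.47,-.02,.2,.063),(.47,-.02,.2,2.157)])
E
```

```text
[0.58968877 0.2045089  0.17877268] 0.05407661660276149
tray_blue 0.88 [272. 154.] rect [609.2 248.4 154.7 179.8   3.5] mean [0.614 0.255 0.009] z5/50/98 [0.0045 0.0059 0.0258] ax -1.438 23136
gouge_amber_center 0.92 [320. 178.] rect [610.1 206.4 116.   20.9   4. ] mean [0.604 0.206 0.025] z5/50/98 [0.0182 0.0263 0.0283] ax 0.063 1742
rosette_white_center 0.78 [351. 324.] rect [419.3 148.8  39.8  39.3  17.3] mean [0.421 0.15  0.02 ] z5/50/98 [0.0169 0.0196 0.0236] ax 1.289 755
pencil_center 0.52 [236. 336.] rect [391.3 299.   11.7  29.3  88.5] mean [0.39  0.299 0.008] z5/50/98 [0.0054 0.0077 0.0093] ax -0.107 146
gouge_amber_center [590.7 204.8  75.9  20.4   4. ] [0.5906 0.2047 0.0266] top 0.0278 ax 0.08
shift 6 x [-0.0221, 0.0361, -0.0041]
turn 15 x rz -8.00
shift 1 x [0.0, 0.0, -0.0]
```

Request:
play_rows:
  targets:
    - [[0,0,0],[-0.022,0.036,-0.004],0.06]
    - [[0,0,0],[-0.022,0.036,-0.004],0.06]
    - [[0,0,0],[-0.022,0.036,-0.004],0.06]
    - [[0,0,0],[-0.022,0.036,-0.004],0.06]
    - [[0,0,0],[-0.022,0.036,-0.004],0.06]
    - [[0,0,0],[-0.022,0.036,-0.004],0.06]
    - [[0,0,-8],[0,0,0],0.06]
    - [[0,0,-8],[0,0,0],0.06]

```text
time_s: 11.95
ee_pos: [0.4694, -0.0204, 0.1982]
eef_rot: [0.985, 0.171, -0.002, -0.0]
wrist_force: [-0.1, -0.0, 0.0]
finger_gap: 0.0601
grip_force: 0.0
```

Request:
play_rows:
  targets:
    - [[0,0,-8],[0,0,0],0.06]
    - [[0,0,-8],[0,0,0],0.06]
    - [[0,0,-8],[0,0,0],0.06]
    - [[0,0,-8],[0,0,0],0.06]
    - [[0,0,-8],[0,0,0],0.06]
    - [[0,0,-8],[0,0,0],0.06]
    - [[0,0,-8],[0,0,0],0.06]
    - [[0,0,-8],[0,0,0],0.06]

```text
time_s: 12.75
ee_pos: [0.4698, -0.0191, 0.1978]
eef_rot: [0.744, 0.668, -0.002, -0.002]
wrist_force: [-0.3, 0.5, -0.8]
finger_gap: 0.0601
grip_force: 0.0
```

Request:
play_rows:
  targets:
    - [[0,0,-8],[0,0,0],0.06]
    - [[0,0,-8],[0,0,0],0.06]
    - [[0,0,-8],[0,0,0],0.06]
    - [[0,0,-8],[0,0,0],0.06]
    - [[0,0,-8],[0,0,0],0.06]
    - [[0,0,0],[0,0,0],0.06]
    - [[0,0,0],[0,0,0],0.06]

```text
time_s: 13.45
ee_pos: [0.4705, -0.0191, 0.1987]
eef_rot: [0.474, 0.88, -0.001, -0.001]
wrist_force: [-0.1, -0.5, 0.1]
finger_gap: 0.0602
grip_force: 0.0
```

```bash
python3 - <<'E'
from h import *
p,C,s=snap("wrist"); print(s["ee_pos"],yaw_of(s),s["qpos"]); cv2.imwrite("pics/w4.png",p["img"][...,::-1])
measure(p,C,["gouge_green_center","rosette_white_center","rosette_gold_center"]); handle(p,C,"gouge_green_center")
plan([(.431,-.013,.05,2.157)])
E
```

```text
[ 0.47047221 -0.01910211  0.19870948] 2.1531476798393037 [-9.35109681e-02 -9.68003895e-02  2.06883114e+00  3.69027144e-05
  1.17250238e+00 -6.75878804e-01]
gouge_green_center 0.96 [294. 169.] rect [442.7 -31.4  22.5 117.9  34.2] mean [ 0.435 -0.02   0.02 ] z5/50/98 [0.0134 0.0213 0.0234] ax -0.978 1534
rosette_white_center 0.93 [367.  24.] rect [417.1 147.5  42.1  43.4  47.4] mean [0.418 0.146 0.019] z5/50/98 [0.0161 0.0194 0.0236] ax -1.427 1596
gouge_green_center [429.5 -11.4  20.1  68.   34.3] [ 0.4288 -0.0104  0.0217] top 0.0228 ax -0.971
shift 4 x [0.0069, -0.0075, 0.0375]
```

Request:
play_rows:
  targets:
    - [[0,0,-0.8],[0.007,-0.0075,0.037],0.06]
    - [[0,0,0],[0.007,-0.0075,0.037],0.06]
    - [[0,0,0],[0.007,-0.0075,0.037],0.06]
    - [[0,0,0],[0.007,-0.0075,0.037],0.06]
    - [[0,0,0],[0,0,0.026],0.06]
    - [[0,0,0],[0,0,0.013],0.06]
    - [[0,0,0],[0,0,0.004],0.06]
    - [[0,0,0],[0,0,0],0.06]

```text
time_s: 14.5
ee_pos: [0.4307, -0.0129, 0.009]
eef_rot: [0.467, 0.884, -0.0, -0.0]
wrist_force: [0.4, 0.2, 0.3]
finger_gap: 0.0598
grip_force: 0.0
```

Request:
play_rows:
  targets:
    - [[0,0,0],[0,0,0],0.06]
    - [[0,0,0],[0,0,0],0.01]
    - [[0,0,0],[0,0,0],0.01]
    - [[0,0,0],[0,0,0],0.01]
    - [[0,0,0],[0,0,0],0.01]
    - [[0,0,0],[0,0,0],0.01]

```text
time_s: 15.1
ee_pos: [0.431, -0.0129, 0.0094]
eef_rot: [0.467, 0.884, 0.0, 0.0]
wrist_force: [-0.6, 0.6, 1.9]
finger_gap: 0.0239
grip_force: 20.0
```

Request:
play_rows:
  targets:
    - [[0,0,0],[0,0,-0.02],0.01]
    - [[0,0,0],[0,0,-0.035],0.01]
    - [[0,0,0],[0,0,-0.035],0.01]
    - [[0,0,-7.4],[0,0,0],0.01]
    - [[0,0,-7.4],[0,0,0],0.01]
    - [[0,0,-7.4],[0,0,0],0.01]
    - [[0,0,-7.4],[0,0,0],0.01]
    - [[0,0,-7.4],[0,0,0],0.01]

```text
time_s: 15.9
ee_pos: [0.4305, -0.0128, 0.099]
eef_rot: [0.159, 0.987, -0.0, -0.0]
wrist_force: [0.1, 0.1, -0.4]
finger_gap: 0.0237
grip_force: 20.0
```

Request:
play_rows:
  targets:
    - [[0,0,-7.4],[0,0,0],0.01]
    - [[0,0,-7.4],[0,0,0],0.01]
    - [[0,0,-7.4],[0,0,0],0.01]
    - [[0,0,0],[0,0,0],0.01]
    - [[0,0,0],[0,0,0],0.01]

```text
time_s: 16.4
ee_pos: [0.4306, -0.0128, 0.099]
eef_rot: [-0.03, 1.0, 0.0, -0.0]
wrist_force: [0.7, -0.8, -0.2]
finger_gap: 0.0241
grip_force: 20.0
```

```bash
python3 - <<'E'
from h import *
p,C,s=snap("wrist"); print(s["ee_pos"],yaw_of(s),s["finger_gap"])
handle(p,C,"gouge_green_center"); measure(p,C,["gouge_green_center"])
w=yaw_of(s)%(2*np.pi); s["eef_rot"]=s["eef_rot"]
plan([(.5856,.279,.105,yaw_of(s))])
E
```

```text
[ 0.43063035 -0.01283079  0.09899899] -3.082583576930141 0.024085272806265077
gouge_green_center [426.3 -13.2  70.7  22.    2.1] [ 0.4125 -0.0137  0.111 ] top 0.1122 ax 0.082
gouge_green_center 0.71 [318. 242.] rect [438.6 -12.1  95.3  23.6   3.9] mean [ 0.421 -0.013  0.11 ] z5/50/98 [0.1047 0.111  0.1127] ax 0.056 4879
shift 8 x [-0.0215, 0.0353, -0.0007]
```

Request:
play_rows:
  targets:
    - [[0,0,0],[-0.0215,0.0353,0],0.01]
    - [[0,0,0],[-0.0215,0.0353,0],0.01]
    - [[0,0,0],[-0.0215,0.0353,0],0.01]
    - [[0,0,0],[-0.0215,0.0353,0],0.01]
    - [[0,0,0],[-0.0215,0.0353,0],0.01]
    - [[0,0,0],[-0.0215,0.0353,0],0.01]
    - [[0,0,0],[-0.0215,0.0353,0],0.01]
    - [[0,0,0],[-0.0215,0.0353,0],0.01]

```text
time_s: 17.35
ee_pos: [0.5856, 0.2813, 0.0989]
eef_rot: [-0.031, 1.0, -0.0, -0.0]
wrist_force: [1.1, 0.1, -1.0]
finger_gap: 0.0239
grip_force: 20.0
```

Request:
play_rows:
  targets:
    - [[0,0,0],[0,0,0],0.01]
    - [[0,0,0],[0,0,0],0.01]
    - [[0,0,0],[0,0,0],0.01]

```text
time_s: 17.65
ee_pos: [0.5841, 0.2786, 0.0986]
eef_rot: [-0.031, 1.0, -0.001, -0.001]
wrist_force: [0.4, 0.5, -1.1]
finger_gap: 0.0243
grip_force: 20.0
```

```bash
python3 - <<'E'
from h import *
p,C,s=snap("wrist"); print(s["ee_pos"],yaw_of(s),s["finger_gap"])
handle(p,C,"gouge_green_center"); measure(p,C,["gouge_green_center","tray_blue"])
p,C,s=snap("side"); cv2.imwrite("pics/s5.png",p["img"][...,::-1]); measure(p,C,["gouge_green_center"])
E
```

```text
[0.58410043 0.27862905 0.09856551] -3.080177456337946 0.024265542723689047
gouge_green_center [580.2 278.2  71.5  23.2   2.3] [0.5673 0.2776 0.1102] top 0.1117 ax 0.073
gouge_green_center 0.66 [317. 241.] rect [591.7 278.6  94.6  23.2   2.1] mean [0.575 0.278 0.11 ] z5/50/98 [0.1034 0.1105 0.1122] ax 0.054 4939
tray_blue 0.92 [276. 182.] rect [608.9 248.  154.4 178.9   3.6] mean [0.569 0.245 0.01 ] z5/50/98 [0.0046 0.0059 0.0259] ax -1.507 16295
gouge_green_center 0.83 [269. 242.] rect [603.3 283.4 110.3  19.5   2.6] mean [0.577 0.287 0.106] z5/50/98 [0.0989 0.1064 0.113 ] ax 0.06 167
```

View pics/s5.png

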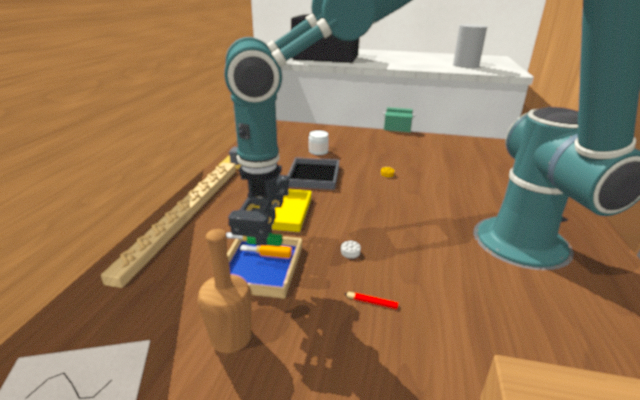

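Request:
play_rows:
  targets:
    - [[0,0,0],[-0.002,0,0.03],0.01]
    - [[0,0,0],[0,0,0.025],0.01]
    - [[0,0,0],[0,0,0.015],0.01]
    - [[0,0,0],[0,0,0.008],0.01]
    - [[0,0,0],[0,0,0.004],0.01]
    - [[0,0,0],[0,0,0.001],0.01]
    - [[0,0,0],[0,0,0],0.01]
    - [[0,0,0],[0,0,0],0.01]

```text
time_s: 18.75
ee_pos: [0.5879, 0.2802, 0.0174]
eef_rot: [-0.031, 1.0, 0.0, 0.001]
wrist_force: [0.2, 0.1, -1.0]
finger_gap: 0.0244
grip_force: 20.0
```

Request:
play_rows:
  targets:
    - [[0,0,0],[0,0,0.001],0.01]
    - [[0,0,0],[0,0,0],0.01]
    - [[0,0,0],[0,0,0],0.01]

```text
time_s: 19.05
ee_pos: [0.5871, 0.2798, 0.0155]
eef_rot: [-0.031, 1.0, 0.0, 0.0]
wrist_force: [-0.7, -0.4, -0.5]
finger_gap: 0.0236
grip_force: 20.0
```

Request:
play_rows:
  targets:
    - [[0,0,0],[0,0,0.001],0.01]
    - [[0,0,0],[0,0,0],0.01]
    - [[0,0,0],[0,0,0.001],0.01]
    - [[0,0,0],[0,0,0],0.01]
    - [[0,0,0],[0,0,0],0.01]

```text
time_s: 19.55
ee_pos: [0.5873, 0.2799, 0.0144]
eef_rot: [-0.031, 1.0, 0.0, 0.0]
wrist_force: [-2.3, -0.7, 5.9]
finger_gap: 0.0239
grip_force: 20.0
```

Request:
play_rows:
  targets:
    - [[0,0,0],[0,0,0],0.04]
    - [[0,0,0],[0,0,0],0.04]
    - [[0,0,0],[0,0,0],0.04]
    - [[0,0,0],[0,0,-0.015],0.04]
    - [[0,0,0],[0,0,-0.03],0.04]
    - [[0,0,0],[0,0,-0.04],0.04]
    - [[0,0,0],[0,0,-0.04],0.07]
    - [[0,0,0],[0,0,-0.04],0.07]

```text
time_s: 20.35
ee_pos: [0.587, 0.2797, 0.1808]
eef_rot: [-0.031, 1.0, 0.0, 0.0]
wrist_force: [0.9, -0.1, 0.7]
finger_gap: 0.0539
grip_force: 0.0
```

```bash
python3 - <<'E'
from h import *
p,C,s=snap("wrist"); print(s["ee_pos"],s["finger_gap"])
measure(p,C,["gouge_green_center","gouge_amber_center"])
p,C,s=snap("side"); measure(p,C,["gouge_green_center","gouge_amber_center","mallet"])
plan([(.419,.1485,.18,yaw_of(s)),(.419,.1485,.18,-4.612)])
E
```

```text
[0.58695141 0.2797294  0.18076113] 0.05389803490925017
gouge_green_center 0.96 [320. 197.] rect [607.7 281.7 120.   22.1   3.1] mean [0.594 0.28  0.025] z5/50/98 [0.0183 0.0263 0.0282] ax 0.05 1700
gouge_amber_center 0.65 [251. 188.] rect [595.9 206.1  91.3  22.1   3.6] mean [0.588 0.207 0.026] z5/50/98 [0.0194 0.0264 0.0283] ax 0.054 1578
gouge_amber_center 0.4 [514. 213.] rect [577.1 442.4  54.6  83.1  21.5] mean [0.576 0.433 0.104] z5/50/98 [0.032  0.1156 0.1534] ax -1.091 9621
gouge_green_center 0.56 [263. 273.] rect [606.2 284.8 110.4  20.2   2.1] mean [0.59  0.287 0.023] z5/50/98 [0.0149 0.0245 0.0281] ax 0.026 332
gouge_amber_center 0.9 [275. 252.] rect [609.2 211.6 115.4  21.    6. ] mean [0.594 0.212 0.022] z5/50/98 [0.0133 0.0233 0.0283] ax 0.032 332
mallet 0.9 [228. 302.] rect [590.5 460.   82.   76.2  52. ] mean [0.583 0.473 0.109] z5/50/98 [0.0203 0.1122 0.2285] ax 0.542 3955
mallet 0.46 [266. 260.] rect [609.4 250.9 151.9 181.5   3.5] mean [0.603 0.244 0.011] z5/50/98 [0.0044 0.0072 0.0259] ax -0.946 1865
shift 5 x [0.0349, -0.024, -0.0007]
turn 11 x rz 7.98
shift 1 x [0.0, 0.0, -0.0]
```

Both gouges lie flat in the blue tray. Next, the white rosette.

Request:
play_rows:
  targets:
    - [[0,0,0],[0.035,-0.024,0],0.07]
    - [[0,0,0],[0.035,-0.024,0],0.07]
    - [[0,0,0],[0.035,-0.024,0],0.07]
    - [[0,0,0],[0.035,-0.024,0],0.07]
    - [[0,0,0],[0.035,-0.024,0],0.07]
    - [[0,0,8],[0,0,0],0.07]
    - [[0,0,8],[0,0,0],0.07]
    - [[0,0,8],[0,0,0],0.07]

```text
time_s: 21.5
ee_pos: [0.4182, 0.1485, 0.1764]
eef_rot: [0.181, 0.984, -0.001, -0.001]
wrist_force: [-0.7, 0.5, 0.3]
finger_gap: 0.0699
grip_force: 0.0
```

Request:
play_rows:
  targets:
    - [[0,0,8],[0,0,0],0.07]
    - [[0,0,8],[0,0,0],0.07]
    - [[0,0,8],[0,0,0],0.07]
    - [[0,0,8],[0,0,0],0.07]
    - [[0,0,8],[0,0,0],0.07]
    - [[0,0,8],[0,0,0],0.07]
    - [[0,0,8],[0,0,0],0.07]
    - [[0,0,8],[0,0,0],0.07]

```text
time_s: 22.3
ee_pos: [0.4184, 0.1487, 0.1762]
eef_rot: [0.674, 0.739, -0.002, -0.001]
wrist_force: [0.0, -0.3, -0.1]
finger_gap: 0.0702
grip_force: 0.0
```

Request:
play_rows:
  targets:
    - [[0,0,0],[0,0,0],0.07]
    - [[0,0,0],[0,0,0],0.07]

```text
time_s: 22.5
ee_pos: [0.419, 0.1489, 0.1769]
eef_rot: [0.671, 0.742, -0.001, -0.001]
wrist_force: [-0.2, 0.1, -0.4]
finger_gap: 0.0702
grip_force: 0.0
```

```bash
python3 - <<'E'
from h import *
p,C,s=snap("wrist"); print(s["ee_pos"],yaw_of(s),s["qpos"][5]); cv2.imwrite("pics/w6.png",p["img"][...,::-1])
measure(p,C,["rosette_white_center","pencil_center"])
plan([(.4185,.1485,.05,yaw_of(s))])
E
```

```text
[0.41895265 0.14887187 0.1769216 ] 1.6710875614541845 0.18515183012955555
rosette_white_center 0.8 [317. 190.] rect [417.2 149.7  40.2  39.2  58.5] mean [0.417 0.15  0.02 ] z5/50/98 [0.0173 0.0197 0.0235] ax 1.279 1106
pencil_center 0.94 [263.  28.] rect [352.8 302.5  13.4 107.9  83.9] mean [0.349 0.303 0.008] z5/50/98 [0.0062 0.008  0.0096] ax -0.103 1586
pencil_center 0.45 [527. 100.] rect [608.6 253.2 156.6 189.8   3.6] mean [0.615 0.259 0.01 ] z5/50/98 [0.0044 0.006  0.0257] ax -1.413 26394
shift 4 x [-0.0001, -0.0003, 0.0319]
```

View pics/w6.png

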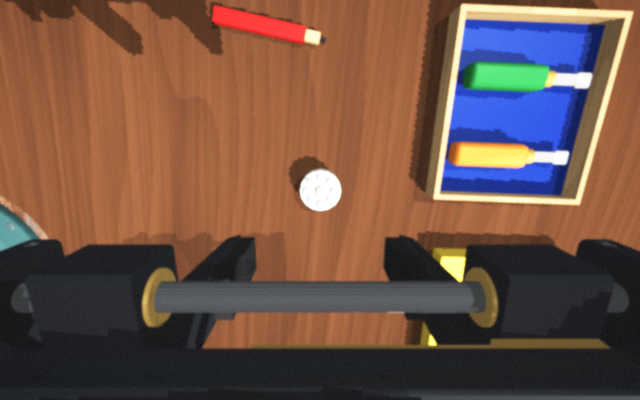

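Request:
play_rows:
  targets:
    - [[0,0,0],[0,-0.001,0.04],0.07]
    - [[0,0,0],[0,0,0.04],0.07]
    - [[0,0,0],[0,0,0.04],0.07]
    - [[0,0,0],[0,0,0.03],0.07]
    - [[0,0,0],[0,0,0.015],0.07]
    - [[0,0,0],[0,0,0.006],0.07]
    - [[0,0,0],[0,0,0],0.07]
    - [[0,0,0],[0,0,0],0.07]

```text
time_s: 23.45
ee_pos: [0.4198, 0.1493, 0.0081]
eef_rot: [0.672, 0.741, 0.001, 0.0]
wrist_force: [-0.0, 0.3, 0.5]
finger_gap: 0.0701
grip_force: 0.0
```

Request:
play_rows:
  targets:
    - [[0,0,0],[0,0,0],0.03]
    - [[0,0,0],[0,0,0],0.03]
    - [[0,0,0],[0,0,0],0.03]
    - [[0,0,0],[0,0,0],0.03]
    - [[0,0,0],[0,0,0],0.03]
  squeeze: 15

```text
time_s: 23.95
ee_pos: [0.4193, 0.1492, 0.0078]
eef_rot: [0.672, 0.741, 0.0, 0.0]
wrist_force: [-1.1, -0.4, 4.7]
finger_gap: 0.0434
grip_force: 15.0
```

```bash
python3 - <<'E'
from h import *
s=robot.read_state();print(s["ee_pos"],s["finger_gap"],s["grip_force"])
c=np.array([.6045,-.2465]);a=.098
for l in(.04,-.04): print(c+l*np.array([-np.sin(a),np.cos(a)]))
x,y=c+.04*np.array([-np.sin(a),np.cos(a)])
z=s["ee_pos"][2]; plan([(s["ee_pos"][0],s["ee_pos"][1],.1,yaw_of(s)),(x,y,.1,yaw_of(s))],s)
E
```

```text
[0.41931654 0.14920725 0.00780979] 0.043372025282806606 15.001219511032104
[ 0.60058627 -0.20669193]
[ 0.60841373 -0.28630807]
shift 3 x [0.0, 0.0, -0.0307]
shift 10 x [-0.0372, 0.0146, -0.0]
```

Request:
play_rows:
  targets:
    - [[0,0,0],[0,0,-0.02],0.03]
    - [[0,0,0],[0,0,-0.035],0.03]
    - [[0,0,0],[0,0,-0.037],0.03]
    - [[0,0,0],[-0.0372,0.0146,0],0.03]
    - [[0,0,0],[-0.0372,0.0146,0],0.03]
    - [[0,0,0],[-0.0372,0.0146,0],0.03]
    - [[0,0,0],[-0.0372,0.0146,0],0.03]
    - [[0,0,0],[-0.0372,0.0146,0],0.03]

```text
time_s: 24.75
ee_pos: [0.5098, -0.0305, 0.0991]
eef_rot: [0.672, 0.741, 0.0, -0.0]
wrist_force: [0.5, 0.4, -0.3]
finger_gap: 0.0431
grip_force: 15.0
```

Request:
play_rows:
  targets:
    - [[0,0,0],[-0.0372,0.0146,0],0.03]
    - [[0,0,0],[-0.0372,0.0146,0],0.03]
    - [[0,0,0],[-0.0372,0.0146,0],0.03]
    - [[0,0,0],[-0.0372,0.0146,0],0.03]
    - [[0,0,0],[-0.0372,0.0146,0],0.03]
    - [[0,0,0],[0,0,0],0.03]
    - [[0,0,0],[0,0,0],0.03]

```text
time_s: 25.45
ee_pos: [0.5998, -0.2076, 0.0985]
eef_rot: [0.673, 0.74, -0.0, -0.001]
wrist_force: [-0.7, -0.4, -1.1]
finger_gap: 0.0433
grip_force: 15.0
```

```bash
python3 - <<'E'
from h import *
p,C,s=snap("wrist"); print(s["ee_pos"],yaw_of(s),s["finger_gap"])
measure(p,C,["rosette_white_center","rosette_gold_center","tray_black"])
p,C,s2=snap("scene"); measure(p,C,["tray_black","rosette_white_center"])
p,C,s2=snap("side"); cv2.imwrite("pics/s7.png",p["img"][100:300,150:450,::-1].repeat(2,0).repeat(2,1)); measure(p,C,["tray_black"])
E
```

```text
[ 0.59976903 -0.20757707  0.09846357] 1.6660757079266824 0.04331440953615623
rosette_white_center 0.88 [318. 252.] rect [ 597.9 -202.5   42.1   32.9    3.5] mean [ 0.598 -0.201  0.109] z5/50/98 [0.1026 0.1095 0.1141] ax 0.101 4518
rosette_gold_center 0.54 [417.  29.] rect [649.4 -65.8 156.1  39.6   4.3] mean [ 0.654 -0.067  0.011] z5/50/98 [0.0045 0.0061 0.026 ] ax 0.094 13189
tray_black 0.82 [318. 202.] rect [ 600.7 -244.5  155.4  176.9    5.9] mean [ 0.598 -0.219  0.01 ] z5/50/98 [0.0046 0.006  0.0258] ax -1.44 21354
tray_black 0.85 [232. 260.] rect [ 605.4 -245.8  154.4  172.6    5.5] mean [ 0.616 -0.258  0.009] z5/50/98 [0.0041 0.0071 0.0269] ax 0.999 3005
tray_black 0.67 [149. 287.] rect [ 639.3 -460.3   65.4   63.7   29.4] mean [ 0.649 -0.456  0.059] z5/50/98 [0.0215 0.0689 0.0735] ax 0.547 972
tray_black 0.65 [315. 174.] rect [ 601.5 -243.8  152.   187.3    5.7] mean [ 0.604 -0.246  0.011] z5/50/98 [0.0045 0.0073 0.0259] ax -1.43 1266
```

View pics/s7.png

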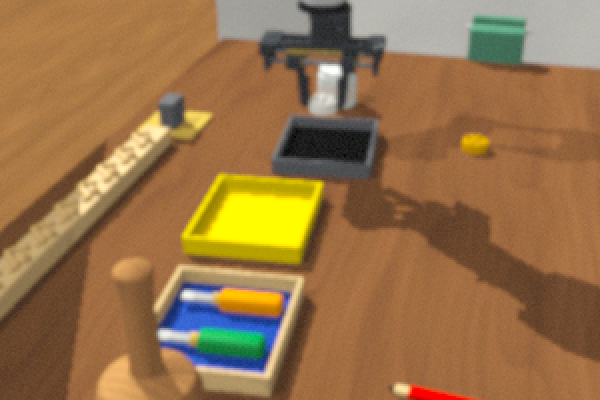

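Request:
play_rows:
  targets:
    - [[0,0,0],[0,0,0.03],0.03]
    - [[0,0,0],[0,0,0.025],0.03]
    - [[0,0,0],[0,0,0.015],0.03]
    - [[0,0,0],[0,0,0.008],0.03]
    - [[0,0,0],[0,0,0.004],0.03]
    - [[0,0,0],[0,0,0.001],0.03]
    - [[0,0,0],[0,0,0],0.03]
    - [[0,0,0],[0,0,0],0.03]

```text
time_s: 26.7
ee_pos: [0.601, -0.2074, 0.0173]
eef_rot: [0.672, 0.741, 0.0, 0.001]
wrist_force: [0.3, 0.2, -0.4]
finger_gap: 0.0432
grip_force: 15.0
```

Request:
play_rows:
  targets:
    - [[0,0,0],[0,0,0.001],0.03]
    - [[0,0,0],[0,0,0],0.03]
    - [[0,0,0],[0,0,0],0.03]

```text
time_s: 27.0
ee_pos: [0.6003, -0.2071, 0.0154]
eef_rot: [0.672, 0.741, 0.0, 0.0]
wrist_force: [-0.4, -0.3, 0.7]
finger_gap: 0.0435
grip_force: 15.0
```

Request:
play_rows:
  targets:
    - [[0,0,0],[0,0,0.001],0.03]
    - [[0,0,0],[0,0,0],0.03]
    - [[0,0,0],[0,0,0.001],0.03]
    - [[0,0,0],[0,0,0],0.03]
    - [[0,0,0],[0,0,0],0.03]

```text
time_s: 27.5
ee_pos: [0.6001, -0.207, 0.0131]
eef_rot: [0.672, 0.741, -0.0, -0.0]
wrist_force: [-0.1, -0.1, 0.1]
finger_gap: 0.0435
grip_force: 15.0
```

Request:
play_rows:
  targets:
    - [[0,0,0],[0,0,0.001],0.03]
    - [[0,0,0],[0,0,0],0.03]
    - [[0,0,0],[0,0,0],0.03]

```text
time_s: 27.8
ee_pos: [0.6002, -0.2071, 0.0128]
eef_rot: [0.672, 0.741, 0.0, 0.0]
wrist_force: [-2.1, 0.6, 5.4]
finger_gap: 0.0434
grip_force: 15.0
```

Request:
play_rows:
  targets:
    - [[0,0,0],[0,0,0],0.058]
    - [[0,0,0],[0,0,0],0.058]
    - [[0,0,0],[0,0,0],0.058]
    - [[0,0,0],[0,0,-0.015],0.058]
    - [[0,0,0],[0,0,-0.03],0.058]
    - [[0,0,0],[0,0,-0.04],0.06]
    - [[0,0,0],[0,0,-0.04],0.07]
    - [[0,0,0],[0,0,-0.04],0.07]

```text
time_s: 28.6
ee_pos: [0.6001, -0.207, 0.1798]
eef_rot: [0.672, 0.741, 0.0, 0.0]
wrist_force: [0.7, -0.4, -0.3]
finger_gap: 0.07
grip_force: 0.0
```

```bash
python3 - <<'E'
from h import *
p,C,s=snap("wrist"); print(s["ee_pos"],s["finger_gap"])
measure(p,C,["rosette_white_center","tray_black"])
plan([(.362,-.312,.18,yaw_of(s))])
E
```

```text
[ 0.60009923 -0.2070452   0.17978024] 0.06995325680144066
rosette_white_center 0.59 [319. 190.] rect [ 599.2 -206.1   39.7   39.3   84.7] mean [ 0.599 -0.206  0.025] z5/50/98 [0.0221 0.0246 0.0285] ax -1.356 1114
tray_black 0.66 [320. 211.] rect [ 599.8 -239.5  153.1  165.4    5.6] mean [ 0.6   -0.235  0.008] z5/50/98 [0.0044 0.0057 0.0255] ax -1.117 17272
shift 7 x [-0.0114, -0.0357, 0.0004]
```

Request:
play_rows:
  targets:
    - [[0,0,0],[-0.0114,-0.0357,0],0.07]
    - [[0,0,0],[-0.0114,-0.0357,0],0.07]
    - [[0,0,0],[-0.0114,-0.0357,0],0.07]
    - [[0,0,0],[-0.0114,-0.0357,0],0.07]
    - [[0,0,0],[-0.0114,-0.0357,0],0.07]
    - [[0,0,0],[-0.0114,-0.0357,0],0.07]
    - [[0,0,0],[-0.0114,-0.0357,0],0.07]

```text
time_s: 29.45
ee_pos: [0.357, -0.3102, 0.1759]
eef_rot: [0.672, 0.741, -0.0, -0.001]
wrist_force: [-0.3, -0.5, -0.6]
finger_gap: 0.0701
grip_force: 0.0
```

Request:
play_rows:
  targets:
    - [[0,0,0],[0,0,0],0.07]
    - [[0,0,0],[0,0,0],0.07]

```text
time_s: 29.65
ee_pos: [0.3583, -0.3104, 0.1764]
eef_rot: [0.673, 0.74, 0.0, -0.001]
wrist_force: [0.2, 0.4, -0.2]
finger_gap: 0.0698
grip_force: 0.0
```

```bash
python3 - <<'E'
from h import *
p,C,s=snap("wrist"); print(s["ee_pos"],s["finger_gap"])
measure(p,C,["rosette_gold_center"])
p2,C,s2=snap("scene");measure(p2,C,["rosette_gold_center"])
plan([(.361,-.312,.18,yaw_of(s))],s)
E
```

```text
[ 0.35826858 -0.31039228  0.17640549] 0.06982483520289948
rosette_gold_center 0.71 [324. 193.] rect [ 360.2 -313.1   40.5   40.9   51.9] mean [ 0.36  -0.313  0.019] z5/50/98 [0.0167 0.0194 0.0235] ax -1.494 1181
rosette_gold_center 0.55 [204. 192.] rect [ 370.8 -311.9   29.3   33.5   79. ] mean [ 0.373 -0.312  0.02 ] z5/50/98 [0.0124 0.02   0.0255] ax 0.184 95
shift 1 x [-0.0019, 0.0026, -0.0036]
```

Request:
play_rows:
  targets:
    - [[0,0,0],[-0.002,0.002,0.04],0.07]
    - [[0,0,0],[0,0,0.04],0.07]
    - [[0,0,0],[0,0,0.04],0.07]
    - [[0,0,0],[0,0,0.03],0.07]
    - [[0,0,0],[0,0,0.014],0.07]
    - [[0,0,0],[0,0,0.006],0.07]
    - [[0,0,0],[0,0,0],0.07]
    - [[0,0,0],[0,0,0],0.07]

```text
time_s: 30.65
ee_pos: [0.3624, -0.3129, 0.008]
eef_rot: [0.672, 0.741, -0.0, 0.001]
wrist_force: [0.6, -1.1, 1.5]
finger_gap: 0.0699
grip_force: 0.0
```

Request:
play_rows:
  targets:
    - [[0,0,0],[0,0,0],0.03]
    - [[0,0,0],[0,0,0],0.03]
    - [[0,0,0],[0,0,0],0.03]
    - [[0,0,0],[0,0,0],0.03]
    - [[0,0,0],[0,0,0],0.03]
  squeeze: 15

```text
time_s: 31.15
ee_pos: [0.3617, -0.3129, 0.0078]
eef_rot: [0.672, 0.741, -0.0, 0.001]
wrist_force: [-1.0, 0.7, 4.0]
finger_gap: 0.0434
grip_force: 15.0
```

```bash
python3 - <<'E'
from h import *
s=robot.read_state();print(s["ee_pos"],s["finger_gap"],s["grip_force"])
plan([(s["ee_pos"][0],s["ee_pos"][1],.1,yaw_of(s)),(.607,-.284,.1,yaw_of(s))],s)
E
```

```text
[ 0.36169699 -0.31286531  0.00783644] 0.04344078396582505 15.000862777233124
shift 3 x [0.0, 0.0, -0.0307]
shift 7 x [0.0007, 0.0353, -0.0]
```

Request:
play_rows:
  targets:
    - [[0,0,0],[0,0,-0.02],0.03]
    - [[0,0,0],[0,0,-0.035],0.03]
    - [[0,0,0],[0,0,-0.037],0.03]
    - [[0,0,0],[0.0007,0.0352,0],0.03]
    - [[0,0,0],[0.0007,0.0352,0],0.03]
    - [[0,0,0],[0.0007,0.0352,0],0.03]
    - [[0,0,0],[0.0007,0.0352,0],0.03]
    - [[0,0,0],[0.0007,0.0352,0],0.03]

```text
time_s: 31.95
ee_pos: [0.5372, -0.2915, 0.0989]
eef_rot: [0.672, 0.741, -0.0, -0.0]
wrist_force: [0.9, -0.3, -1.0]
finger_gap: 0.0432
grip_force: 15.0
```

Request:
play_rows:
  targets:
    - [[0,0,0],[0.0007,0.0352,0],0.03]
    - [[0,0,0],[0.0007,0.0352,0],0.03]
    - [[0,0,0],[0,0,0],0.03]
    - [[0,0,0],[0,0,0],0.03]

```text
time_s: 32.35
ee_pos: [0.6059, -0.2833, 0.0984]
eef_rot: [0.672, 0.741, -0.0, -0.001]
wrist_force: [-0.6, 0.2, -0.2]
finger_gap: 0.0435
grip_force: 15.0
```

```bash
python3 - <<'E'
from h import *
p,C,s=snap("wrist"); print(s["ee_pos"],yaw_of(s),s["finger_gap"])
measure(p,C,["rosette_white_center","rosette_gold_center","tray_black"])
E
```

```text
[ 0.60590254 -0.2832961   0.09836148] 1.6688453205886373 0.04353752242031005
rosette_white_center 0.63 [319. 113.] rect [ 599.2 -207.8   41.2   40.8   63.7] mean [ 0.599 -0.208  0.025] z5/50/98 [0.0222 0.0247 0.0287] ax 1.512 2636
rosette_gold_center 0.94 [318. 251.] rect [ 603.7 -279.2   41.6   31.4   10.4] mean [ 0.604 -0.278  0.109] z5/50/98 [0.102  0.1094 0.114 ] ax 0.105 4295
tray_black 0.92 [319. 144.] rect [ 600.2 -241.6  154.4  170.6    5.9] mean [ 0.598 -0.225  0.009] z5/50/98 [0.0046 0.0059 0.0257] ax 0.083 38216
```

Well placed over the tray, 76 mm from the white one.

Request:
play_rows:
  targets:
    - [[0,0,0],[0,0,0.03],0.03]
    - [[0,0,0],[0,0,0.025],0.03]
    - [[0,0,0],[0,0,0.015],0.03]
    - [[0,0,0],[0,0,0.008],0.03]
    - [[0,0,0],[0,0,0.004],0.03]
    - [[0,0,0],[0,0,0.002],0.03]
    - [[0,0,0],[0,0,0],0.03]
    - [[0,0,0],[0,0,0],0.03]

```text
time_s: 33.35
ee_pos: [0.6069, -0.2841, 0.0163]
eef_rot: [0.672, 0.741, 0.0, 0.001]
wrist_force: [0.5, -0.6, 0.1]
finger_gap: 0.0435
grip_force: 15.0
```

Request:
play_rows:
  targets:
    - [[0,0,0],[0,0,0.001],0.03]
    - [[0,0,0],[0,0,0],0.03]
    - [[0,0,0],[0,0,0.001],0.03]
    - [[0,0,0],[0,0,0],0.03]
    - [[0,0,0],[0,0,0],0.03]

```text
time_s: 33.85
ee_pos: [0.606, -0.2837, 0.0131]
eef_rot: [0.672, 0.741, -0.0, -0.0]
wrist_force: [-0.6, 0.1, 0.1]
finger_gap: 0.0438
grip_force: 15.0
```

Request:
play_rows:
  targets:
    - [[0,0,0],[0,0,0.001],0.03]
    - [[0,0,0],[0,0,0],0.03]
    - [[0,0,0],[0,0,0],0.03]

```text
time_s: 34.15
ee_pos: [0.6062, -0.2838, 0.0129]
eef_rot: [0.672, 0.741, 0.0, 0.0]
wrist_force: [-2.6, 2.1, 5.1]
finger_gap: 0.0436
grip_force: 15.0
```

Request:
play_rows:
  targets:
    - [[0,0,0],[0,0,0],0.058]
    - [[0,0,0],[0,0,0],0.058]
    - [[0,0,0],[0,0,0],0.058]
    - [[0,0,0],[0,0,-0.015],0.058]
    - [[0,0,0],[0,0,-0.03],0.058]
    - [[0,0,0],[0,0,-0.04],0.05]
    - [[0,0,0],[0,0,-0.04],0.05]
    - [[0,0,0],[0,0,-0.04],0.05]

```text
time_s: 34.95
ee_pos: [0.6061, -0.2837, 0.1798]
eef_rot: [0.672, 0.741, 0.0, 0.0]
wrist_force: [0.8, -0.0, 0.0]
finger_gap: 0.05
grip_force: 0.0
```

```bash
python3 - <<'E'
from h import *
p,C,s=snap("wrist"); print(s["ee_pos"],s["finger_gap"]); cv2.imwrite("pics/w8.png",p["img"][...,::-1])
measure(p,C,["rosette_white_center","rosette_gold_center"])
plan([(.353,.3025,.18,yaw_of(s)),(.353,.3025,.18,3.035)],s,.045)
E
```

```text
[ 0.60605698 -0.28374112  0.17979325] 0.04998873046954403
rosette_white_center 0.97 [317. 113.] rect [ 598.9 -207.2   39.1   39.8   62.3] mean [ 0.599 -0.207  0.025] z5/50/98 [0.0223 0.0248 0.0286] ax -0.834 1325
rosette_gold_center 0.84 [318. 188.] rect [ 604.9 -284.7   39.8   41.2    5.2] mean [ 0.605 -0.284  0.024] z5/50/98 [0.0218 0.0244 0.0284] ax -1.137 1197
shift 14 x [0.0434, -0.0139, -0.0]
turn 10 x rz -7.83
shift 1 x [0.0, 0.0, -0.0]
```

View pics/w8.png

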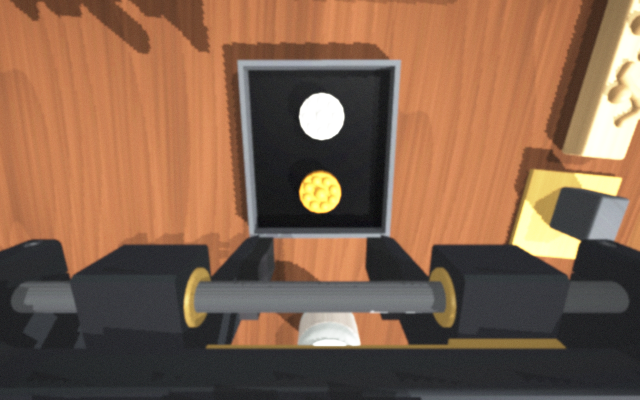

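Both rosettes lie flat, face up, in the black tray, at (321,117) and (320,192). Now the pencil.

Request:
play_rows:
  targets:
    - [[0,0,0],[0.0434,-0.0139,0],0.05]
    - [[0,0,0],[0.0434,-0.0139,0],0.05]
    - [[0,0,0],[0.0434,-0.0139,0],0.05]
    - [[0,0,0],[0.0434,-0.0139,0],0.05]
    - [[0,0,0],[0.0434,-0.0139,0],0.05]
    - [[0,0,0],[0.0434,-0.0139,0],0.05]
    - [[0,0,0],[0.0434,-0.0139,0],0.05]
    - [[0,0,0],[0.0434,-0.0139,0],0.05]

```text
time_s: 35.9
ee_pos: [0.4597, 0.0524, 0.176]
eef_rot: [0.672, 0.74, -0.001, -0.001]
wrist_force: [1.5, 0.4, 0.1]
finger_gap: 0.0498
grip_force: 0.0
```

Request:
play_rows:
  targets:
    - [[0,0,0],[0.0434,-0.0139,0],0.05]
    - [[0,0,0],[0.0434,-0.0139,0],0.05]
    - [[0,0,0],[0.0434,-0.0139,0],0.05]
    - [[0,0,0],[0.0434,-0.0139,0],0.05]
    - [[0,0,0],[0.0434,-0.0139,0],0.05]
    - [[0,0,0],[0.0434,-0.0139,0],0.05]
    - [[0,0,-7.8],[0,0,0],0.05]
    - [[0,0,-7.8],[0,0,0],0.05]

```text
time_s: 36.7
ee_pos: [0.3517, 0.303, 0.1759]
eef_rot: [0.561, 0.828, -0.001, -0.0]
wrist_force: [-0.5, 0.7, -0.4]
finger_gap: 0.0499
grip_force: 0.0
```

Request:
play_rows:
  targets:
    - [[0,0,-7.8],[0,0,0],0.05]
    - [[0,0,-7.8],[0,0,0],0.05]
    - [[0,0,-7.8],[0,0,0],0.05]
    - [[0,0,-7.8],[0,0,0],0.05]
    - [[0,0,-7.8],[0,0,0],0.05]
    - [[0,0,-7.8],[0,0,0],0.05]
    - [[0,0,-7.8],[0,0,0],0.05]
    - [[0,0,-7.8],[0,0,0],0.05]

```text
time_s: 37.5
ee_pos: [0.3526, 0.3014, 0.1759]
eef_rot: [0.053, 0.999, -0.001, -0.001]
wrist_force: [-0.1, -0.3, -0.3]
finger_gap: 0.0503
grip_force: 0.0
```

Request:
play_rows:
  targets:
    - [[0,0,0],[0,0,0],0.05]
    - [[0,0,0],[0,0,0],0.05]

```text
time_s: 37.7
ee_pos: [0.353, 0.3017, 0.1763]
eef_rot: [0.058, 0.998, -0.001, -0.001]
wrist_force: [-0.4, 0.1, 0.9]
finger_gap: 0.0499
grip_force: 0.0
```

```bash
python3 - <<'E'
from h import *
p,C,s=snap("wrist"); print(s["ee_pos"],yaw_of(s),s["qpos"][5]); cv2.imwrite("pics/w9.png",p["img"][...,::-1])
measure(p,C,["pencil_center"])
plan([(.353,.3025,.05,yaw_of(s))],s)
E
```

```text
[0.35298883 0.30170976 0.1763308 ] 3.0258847621517324 -0.8015501162312101
pencil_center 0.94 [321. 186.] rect [352.1 303.   13.3 106.4  83.7] mean [0.347 0.304 0.008] z5/50/98 [0.0065 0.0079 0.0096] ax -0.099 933
shift 4 x [0.0, 0.0002, 0.0316]
```

View pics/w9.png

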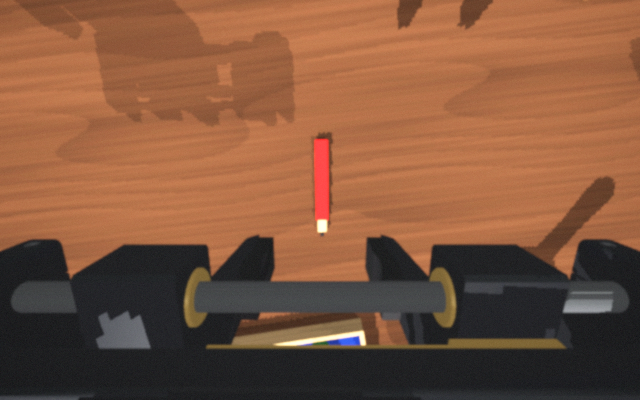

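Request:
play_rows:
  targets:
    - [[0,0,-0.7],[0,0.001,0.04],0.05]
    - [[0,0,0],[0,0,0.04],0.05]
    - [[0,0,0],[0,0,0.04],0.05]
    - [[0,0,0],[0,0,0.03],0.05]
    - [[0,0,0],[0,0,0.014],0.05]
    - [[0,0,0],[0,0,0.008],0.05]
    - [[0,0,0],[0,0,0.001],0.05]
    - [[0,0,0],[0,0,0],0.05]

```text
time_s: 38.6
ee_pos: [0.3543, 0.3036, 0.0048]
eef_rot: [0.05, 0.999, 0.0, 0.0]
wrist_force: [-0.1, -0.1, -0.1]
finger_gap: 0.0499
grip_force: 0.0
```

Request:
play_rows:
  targets:
    - [[0,0,0],[0,0,0],0.05]
    - [[0,0,0],[0,0,0],0.05]

```text
time_s: 38.8
ee_pos: [0.3546, 0.3038, 0.0053]
eef_rot: [0.05, 0.999, 0.001, 0.001]
wrist_force: [0.8, 0.0, 0.1]
finger_gap: 0.0499
grip_force: 0.0
```

Lower 2.5 mm, then close.

Request:
play_rows:
  targets:
    - [[0,0,0],[0,0,0.0025],0.05]
    - [[0,0,0],[0,0,0],0.05]
    - [[0,0,0],[0,0,0],0.005]
    - [[0,0,0],[0,0,0],0.005]
    - [[0,0,0],[0,0,0],0.005]
    - [[0,0,0],[0,0,0],0.005]
    - [[0,0,0],[0,0,0],0.005]
    - [[0,0,0],[0,0,0],0.005]

```text
time_s: 39.6
ee_pos: [0.3537, 0.3031, 0.0017]
eef_rot: [0.05, 0.999, -0.0, -0.0]
wrist_force: [0.3, -0.3, 0.0]
finger_gap: 0.0137
grip_force: 15.0
```

Request:
play_rows:
  targets:
    - [[0,0,0],[0,0,-0.02],0.005]
    - [[0,0,0],[0,0,-0.035],0.005]
    - [[0,0,0],[0,0,-0.04],0.005]
    - [[0,0,0],[0,0,0],0.005]
    - [[0,0,0],[0,0,0],0.005]

```text
time_s: 40.1
ee_pos: [0.3545, 0.3037, 0.0978]
eef_rot: [0.05, 0.999, 0.001, 0.001]
wrist_force: [-0.1, -0.2, -0.1]
finger_gap: 0.0137
grip_force: 15.0
```

```bash
python3 - <<'E'
from h import *
p,C,s=snap("wrist"); print(s["ee_pos"],yaw_of(s),s["finger_gap"])
measure(p,C,["pencil_center"])
plan([(.646,.006,s["ee_pos"][2],yaw_of(s)),(.646,.006,s["ee_pos"][2],3.21)],s)
E
```

```text
[0.35449849 0.30374323 0.09776914] 3.041382426576971 0.013747229317757893
pencil_center 0.94 [317. 221.] rect [353.5 303.4  12.8 108.8  83.9] mean [0.337 0.305 0.104] z5/50/98 [0.1029 0.104  0.1053] ax -0.101 3511
shift 8 x [-0.04, -0.0334, -0.0]
turn 2 x rz -4.83
shift 1 x [-0.0, 0.0, -0.0]
```

Request:
play_rows:
  targets:
    - [[0,0,0],[-0.04,-0.0334,0],0.005]
    - [[0,0,0],[-0.04,-0.0334,0],0.005]
    - [[0,0,0],[-0.04,-0.0334,0],0.005]
    - [[0,0,0],[-0.04,-0.0334,0],0.005]
    - [[0,0,0],[-0.04,-0.0334,0],0.005]
    - [[0,0,0],[-0.04,-0.0334,0],0.005]
    - [[0,0,0],[-0.04,-0.0334,0],0.005]
    - [[0,0,0],[-0.04,-0.0334,0],0.005]

```text
time_s: 41.0
ee_pos: [0.633, 0.0156, 0.0938]
eef_rot: [0.05, 0.999, 0.0, -0.002]
wrist_force: [0.1, 0.4, 0.8]
finger_gap: 0.0136
grip_force: 15.0
```

Request:
play_rows:
  targets:
    - [[0,0,-4.8],[0,0,0],0.005]
    - [[0,0,-4.8],[0,0,0],0.005]
    - [[0,0,0],[0,0,0],0.005]
    - [[0,0,0],[0,0,0],0.005]

```text
time_s: 41.4
ee_pos: [0.6322, 0.0174, 0.0947]
eef_rot: [-0.033, 0.999, 0.0, -0.002]
wrist_force: [-0.1, 0.1, -0.6]
finger_gap: 0.0137
grip_force: 15.0
```

```bash
python3 - <<'E'
from h import *
p,C,s=snap("wrist"); print(s["ee_pos"],yaw_of(s),s["finger_gap"])
measure(p,C,["pencil_center","tray_yellow"])
p,C,s=snap("side"); measure(p,C,["pencil_center","tray_yellow"])
E
```

```text
[0.63221854 0.01738103 0.0946803 ] -3.0762982662114897 0.013678596354892623
pencil_center 0.89 [318. 222.] rect [631.5  17.  109.2  13.9   3.1] mean [0.615 0.016 0.101] z5/50/98 [0.0997 0.101  0.1023] ax 0.064 3678
tray_yellow 0.71 [290. 183.] rect [643.7   4.7 153.5 180.    3.7] mean [ 0.611 -0.     0.009] z5/50/98 [0.0046 0.0058 0.0258] ax -1.493 23723
pencil_center 0.44 [286. 183.] rect [629.   23.2  95.3  12.    6.4] mean [0.615 0.022 0.101] z5/50/98 [0.0974 0.1017 0.104 ] ax 0.076 67
tray_yellow 0.74 [275. 208.] rect [645.2   6.9 154.4 184.6   4.1] mean [0.649 0.008 0.011] z5/50/98 [0.0044 0.0068 0.026 ] ax -1.399 2112
```

Request:
play_rows:
  targets:
    - [[0,0,0],[-0.0117,-0.0128,0],0.005]
    - [[0,0,0],[0,0,0.03],0.005]
    - [[0,0,0],[0,0,0.025],0.005]
    - [[0,0,0],[0,0,0.015],0.005]
    - [[0,0,0],[0,0,0.009],0.005]
    - [[0,0,0],[0,0,0.004],0.005]
    - [[0,0,0],[0,0,0],0.005]
    - [[0,0,0],[0,0,0],0.005]

```text
time_s: 42.5
ee_pos: [0.6471, 0.0053, 0.0148]
eef_rot: [-0.034, 0.999, -0.0, 0.001]
wrist_force: [-0.2, 1.0, 0.5]
finger_gap: 0.0136
grip_force: 15.0
```

Request:
play_rows:
  targets:
    - [[0,0,0],[0,0,0.001],0.005]
    - [[0,0,0],[0,0,0],0.005]
    - [[0,0,0],[0,0,0],0.005]

```text
time_s: 42.8
ee_pos: [0.6464, 0.0054, 0.0133]
eef_rot: [-0.034, 0.999, -0.0, 0.0]
wrist_force: [0.1, -0.2, -0.7]
finger_gap: 0.0136
grip_force: 15.0
```

Request:
play_rows:
  targets:
    - [[0,0,0],[0,0,0.003],0.005]
    - [[0,0,0],[0,0,0],0.005]
    - [[0,0,0],[0,0,0.002],0.005]
    - [[0,0,0],[0,0,0],0.005]
    - [[0,0,0],[0,0,0],0.005]

```text
time_s: 43.3
ee_pos: [0.6459, 0.0053, 0.0075]
eef_rot: [-0.034, 0.999, 0.0, -0.0]
wrist_force: [0.9, -0.3, 0.7]
finger_gap: 0.0135
grip_force: 15.0
```

Request:
play_rows:
  targets:
    - [[0,0,0],[0,0,0.001],0.005]
    - [[0,0,0],[0,0,0],0.005]
    - [[0,0,0],[0,0,0],0.005]

```text
time_s: 43.6
ee_pos: [0.6461, 0.0053, 0.0067]
eef_rot: [-0.034, 0.999, -0.0, 0.0]
wrist_force: [0.6, 0.4, 0.6]
finger_gap: 0.0137
grip_force: 15.0
```

Request:
play_rows:
  targets:
    - [[0,0,0],[0,0,0.0007],0.005]
    - [[0,0,0],[0,0,0],0.005]
    - [[0,0,0],[0,0,0],0.005]

```text
time_s: 43.9
ee_pos: [0.6462, 0.0053, 0.0067]
eef_rot: [-0.034, 0.999, -0.0, 0.0]
wrist_force: [-2.1, -0.2, 5.0]
finger_gap: 0.0135
grip_force: 15.0
```

Contact. Release and lift clear.

Request:
play_rows:
  targets:
    - [[0,0,0],[0,0,0],0.035]
    - [[0,0,0],[0,0,0],0.035]
    - [[0,0,0],[0,0,0],0.035]
    - [[0,0,0],[0,0,-0.015],0.035]
    - [[0,0,0],[0,0,-0.03],0.035]
    - [[0,0,0],[0,0,-0.04],0.035]
    - [[0,0,0],[0,0,-0.04],0.035]
    - [[0,0,0],[0,0,-0.04],0.035]

```text
time_s: 44.7
ee_pos: [0.646, 0.0054, 0.1736]
eef_rot: [-0.034, 0.999, -0.0, 0.0]
wrist_force: [0.9, 0.1, 0.3]
finger_gap: 0.0349
grip_force: 0.0
```

Request:
play_rows:
  targets:
    - [[0,0,0],[0.04,0,-0.03],0.035]
    - [[0,0,0],[0.04,0,-0.03],0.035]
    - [[0,0,0],[0.04,0,0],0.035]
    - [[0,0,0],[0,0,0],0.035]
    - [[0,0,0],[0,0,0],0.035]
    - [[0,0,0],[0,0,0],0.035]

```text
time_s: 45.3
ee_pos: [0.5273, -0.0027, 0.2316]
eef_rot: [-0.034, 0.999, -0.0, 0.001]
wrist_force: [-0.7, -0.0, 0.4]
finger_gap: 0.0349
grip_force: 0.0
```

```bash
python3 - <<'E'
from h import *
p,C,s=snap("wrist"); print(s["ee_pos"],s["finger_gap"],s["time_s"]); cv2.imwrite("pics/w10.png",p["img"][...,::-1])
measure(p,C,["pencil_center"])
p,C,s=snap("side"); measure(p,C,["pencil_center","gouge_green_center","gouge_amber_center"]);cv2.imwrite("pics/s10.png",p["img"][...,::-1])
E
```

```text
[ 0.52731088 -0.00269922  0.23160251] 0.03491045785822851 45.3
pencil_center 0.86 [316. 252.] rect [627.9   4.   74.    9.7   3.8] mean [0.627 0.004 0.013] z5/50/98 [0.0119 0.013  0.0145] ax 0.068 341
pencil_center 0.58 [279. 207.] rect [641.8  10.7  92.2  14.4   5.5] mean [0.638 0.009 0.012] z5/50/98 [0.0094 0.0128 0.0149] ax 0.048 72
gouge_green_center 0.73 [262. 272.] rect [605.  286.  107.1  19.2   4.5] mean [0.593 0.288 0.023] z5/50/98 [0.0147 0.0238 0.0284] ax 0.017 359
gouge_amber_center 0.69 [277. 251.] rect [600.4 211.1  98.5  18.2   4. ] mean [0.586 0.213 0.022] z5/50/98 [0.0136 0.0238 0.0283] ax 0.081 272
```

View pics/w10.png

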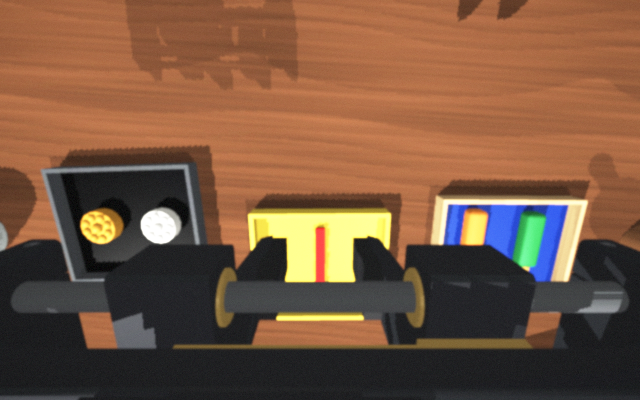

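View pics/s10.png

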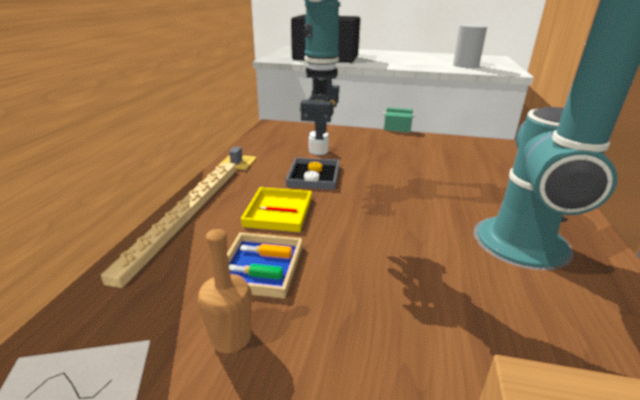

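The side view shows both gouges flat in the blue tray (268,262), the pencil flat in the yellow one (280,209) and the rosettes in the black one (313,172). The mallet and tin are untouched, and the arm is clear.

```bash
python3 -c "
from workcell import robot
print(robot.job_done())"
```

```text
the job is handed in; nothing more can be done
None
```

I sorted all five pieces flat into their trays, rosettes carved face up and the mallet and wax tin left alone, and handed the job in at about 45 s; no verdict came back.

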